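Put away the setting block and try a stamped bracket in its checking fixture

TASK

The checking fixture's flap has just been set: return the gauge block lying on the fixture's bed to its own slot in the walnut case, lying down like its neighbours, and let it go. Then take the stamped bracket, slide its tongue along the bed between the two side pins and under the hinged flap, without lifting the flap, until it meets the end stop. Finish still gripping the bracket and pressing it firmly down flat on the bed, and leave the other things on the granite plate where they are.

Things in the scene. Friction and masses are not known exactly. Their poses are not given: they have to be found in the camera images.
- block_mid (a point): Centre of the steel gauge block that lies on the fixture's bed in the bracket's way, loose, 50 g. It lies on its side: 20 mm along its own x (the gauge length), 35 mm along y, 9 mm high (z up). Pinch it by its two ends, across y.
- slot (a point): The 20 mm block's own empty slot: middle of its floor, 20 mm above the bench. z up, x along the row, y across. 24 mm wide in x between wooden dividers 4 mm thick and 7 mm high; open at both ends in y (the row is 35 mm across), with a finger trough beyond each end, at least 29 mm wide and 8 mm deeper. The block lies in it with its 20 mm along x and 35 mm along y, either way round.
- bracket_mid (a point): Grip point of the loose stamped steel bracket (280 g), 15 mm above its underside, near its centre of mass; it starts flat on the granite plate. x points to its nose, z up. U-channel open at the top, 40 mm wide outside (y), 30 mm high, walls 4 mm, from 50 mm behind this point to 20 mm ahead; its 4 mm floor runs on as a flat tongue 40 mm wide, to 85 mm ahead.
- bracket_nose (a point): Middle of the front end of the bracket's tongue, half-way up its 4 mm thickness; same axes as bracket_mid.
- flap_edge (a point): On the top of the fixture's flat bed, below the middle of the flap's front edge. x points under the flap, the way the tongue goes in; z up. The flap's front bar, 98 mm wide, reaches from here to 20 mm beyond, 8 to 18 mm above the bed; behind it a 62 mm wide window. Two side pins, 8 mm diameter, 13 mm high, stand 12 mm before this point at y = +30 and -30 mm.
- flap (a joint): Angle of the gauge flap about its hinge: 0 rad is down on its rest posts (as it starts and must stay), growing as the front edge lifts. Free-swinging, held down by its own 180 g.
- sine_bar: Bystander: steel sine bar, 150 x 27 x 32 mm, origin under its middle, long axis x, on the granite plate.
- angle_plate: Bystander: cast-iron angle plate, 75 x 90 x 95 mm high, origin under its middle, on the granite plate.
- button: Bystander: toolmaker's button, 16 mm diameter, 16 mm high, origin under its middle, on the granite plate.
- block_30: Bystander: another gauge block, 30 x 35 x 9 mm, lying on the granite plate, origin under its middle.
- gauge_case: Fixed walnut gauge-block case, 230 (x) x 172 (y) mm, walls 30 mm high, origin under its centre. Its open lid stands along the +y side, leaning outwards, 190 mm high. In the row on the -y side, from -x: 10 mm block, the 20 mm block's empty slot, an empty 34 mm wide slot for a 30 mm block, 40 and 50 mm blocks.
- end_stop (a point): Middle of the end stop, on the bed's top, 35 mm beyond flap_edge, same axes: the near faces of two dowels of 8 mm diameter, 7 mm high, at y = +12 and -12 mm, seen through the flap's window. The nose is home when it touches them.
- fixture: The fixed checking fixture, origin on the granite (60 mm above the bench) 32 mm below flap_edge, same axes. Aluminium base 250 x 130 x 20 mm; on it the steel bed, 80 mm wide, 12 mm high, from 130 mm before the origin to 60 mm beyond. Hinge axis 85 mm beyond, lugs 55 mm high; a knob on the flap's +y arm rises to 65 mm.
- bed: The fixture's flat steel bed, 190 x 80 x 12 mm, fixed on its base, on which the bracket must be pressed flat; origin on its underside, 12 mm below flap_edge, same axes.
Mind the look-alikes: they are no part of the job. What is shaped like the part that bears bracket_mid but turquoise is not meant.

How it is judged:
On the way, in this order (a step that is already met when the one before it is completed fails the run):
1. the gauge block lies let go in its own slot (x of block_mid in the frame of slot between -0.004 and 0.004 m and y of block_mid in the frame of slot between -0.007 and 0.007 m and z of block_mid in the frame of slot between 0.002 and 0.007 m and angle between the x axis of block_mid and the x axis of slot, either way round below 0.2 rad and angle between block_mid's own z axis and vertical below 0.12 rad and linear speed of block below 0.02 m/s and contact force between block and the fingers below 0.1 N), for 0.2 s.
2. the bracket's tongue is in under the flap's front bar (x of bracket_nose in the frame of flap_edge above 0.012 m and y of bracket_nose in the frame of flap_edge between -0.007 and 0.007 m and z of bracket_nose in the frame of flap_edge between -0.002 and 0.006 m and angle between the x axis of bracket_mid and the x axis of flap_edge, either way round below 0.1 rad and value of joint flap below 0.03 rad), for 0.1 s.
At the end, for the whole second after the job is handed in: Block flat, released in its slot (4 mm along, 7 mm across, on the floor). Bracket gripped (over 3 N), still, pressed on the bed (over 6 N), tilt under 0.03 rad, nose within 6 mm of the stop, within 7 mm and 0.1 rad of the centre line. Flap down (under 0.03 rad) (x of block_mid in the frame of slot between -0.004 and 0.004 m and y of block_mid in the frame of slot between -0.007 and 0.007 m and z of block_mid in the frame of slot between 0.002 and 0.007 m and angle between the x axis of block_mid and the x axis of slot, either way round below 0.2 rad and angle between block_mid's own z axis and vertical below 0.12 rad and linear speed of block below 0.02 m/s and x of bracket_nose in the frame of flap_edge above 0.029 m and y of bracket_nose in the frame of flap_edge between -0.007 and 0.007 m and z of bracket_nose in the frame of flap_edge between -0.002 and 0.006 m and angle between the x axis of bracket_mid and the x axis of flap_edge, either way round below 0.1 rad and value of joint flap below 0.03 rad and angle between bracket_mid's own z axis and vertical below 0.03 rad and contact force between bracket and bed above 6 N and contact force between bracket and the fingers above 3 N and linear speed of bracket below 0.01 m/s); the arm keeps its last pose, push and grip.
It fails at once if the flap was lifted (value of joint flap above 0.045 rad).
It fails at once if a bystander on the granite plate was moved (distance of any of sine_bar, angle_plate, button, block_30 from where it was at the start of the episode above 0.02 m).
It also fails if it takes over 64 s, if anything falls off the work surface, if the arm or the gripper's body presses on something with over 40 N, if the wrist force passes 120 N, or if a joint passes its speed limit or range.

ROBOT

A 7-joint arm with a two-finger parallel gripper is mounted at the origin on the work surface. World frame = base frame: x ahead of the robot, y to its left, z up, the work surface at z = 0. Lengths are in m, angles in rad, forces in N, time in s.
With the tool pointing down it reaches from about 0.425 to 0.875 m from the base axis. Payload 9.9 kg.
Tool frame: the origin (TCP) lies at the very end of the fingers, on their centre line; the grasp point (between the pads) lies 19 mm behind it; z points along the fingers, y is the direction in which the jaws open and shut (so a half turn about z gives the same grasp; the last joint's range is limited). The gripper opens to 85 mm and grips with 20 to 120 N. Pads are 22 mm wide; open, the fingers measure 114 mm over their backs; the gripper's body (76 mm by 85 mm) begins 54 mm behind the grasp point. The pads swing forward as they close: fully open they stand 13 mm farther back than shut.
Start: joints at [1.213, 0.576, 0.025, 1.437, -0.015, 1.129, -0.057], TCP at [0.183, -0.65, 0.231] pointing down, gripper open.
Joint ranges: [-2.76, 2.76], [-0.34, 2.15], [-1.52, 1.57], [0.19, 2.46], [-1.09, 4.23], [0.17, 1.99], [-2.82, 2.82]. Speed limits (rad/s): [2.22, 2.22, 3.01, 3.01, 3.14, 3.14, 3.14].

INTERFACE

Orientations are given as a unit quaternion [x, y, z, w].
In Python, from station import bot gives the robot as it stands.
- The arm moves only by the shell command python3 -m pendant 'ROWS'. ROWS is JSON, a list that holds one entry, the list of rows, each a list of 5 numbers: the opening, from -1 (shut) to 1 (fully open), then the shift along the tool's x, y, z in units of 25 mm (1.0 is 25 mm), then the turn about the tool's z in rad. In form: [[[gripper, dx, dy, dz, spin], ...]]. A call has exactly 8 rows; each row is the pose to reach, as a shift and turn from the pose commanded when the call began, along the tool's axes at that moment; what a row does not reach only later rows make up. A row lasts 1/12 s, in which the tool goes at most 41.7 mm and 7.16 degrees, less where a joint would pass 70% of its speed; a pose out of reach is approached as far as the arm can. A call with a gripper value outside its range is refused whole. The fingers move at their own pace and stop on an object; the grip force is fixed at half the most. Time passes only in rows, so rows that repeat a pose let the fingers close, or fill a call up. It gives the time, the measured TCP pose, the force and the opening at its end, in the units of the state.
- bot.get_obs(): the state, without advancing time (a new reading comes with each control period).
- bot.camera(name): name is "side" or "top"; returns a dict with "color" (480x640x3 uint8, red, green, blue), "vertical_fov" (degrees; the focal length in pixels is half the picture's height over the tangent of half this angle, whatever the lens; pixels are square), "cx", "cy" (the principal point, pixels), "eye" and "rotation" of the camera in the world. Camera axes: x right, y down, z forward; pixel columns grow to the right and rows downward; lengths in m; the calibration is good to about 2 mm. A picture is of the moment at which its call begins. There is no depth.
- bot.job_done(): hands the job in, once; it reports no verdict.
The state is a dict: "time": time; "joint_positions": joint angles; "dq": joint speeds; "tau": joint torques, N m; "eef_pos": TCP position; "tool_rot": TCP orientation; "ft_force": force on the tool from outside, world axes, zero at the start; "ft_torque": the same for the moment, N m; "finger_gap": finger opening in m.
Only numpy, scipy, OpenCV 4.12 (cv2) and the standard library are available. Lean on these libraries where they do the work, as an engineer would, in place of code of your own. Each camera call takes 0.05 s, during which the arm holds its last target.

## Working session

There is one attempt and no reset: what is moved stays moved. The work goes in short steps, Python scripts to look and compute and a shell command to move; the robot and the scene stay as the last step left them, time stands still between calls to the robot, and variables do not carry over. Pictures are saved under pics/ and viewed, and the job is handed in when it is done.

```bash
mkdir -p pics; ls; cat > h.py <<'E'
import numpy as np, cv2
from station import bot
def K(c):
    f=240/np.tan(np.radians(c["vertical_fov"])/2); return f,c["cx"],c["cy"]
def R_(c):
    r=np.array(c["rotation"],float)
    if r.size==4:
        from scipy.spatial.transform import Rotation as S
        return S.from_quat(r).as_matrix()
    return r.reshape(3,3)
def pix2z(c,u,v,z):
    f,cx,cy=K(c); d=R_(c)@np.array([(u-cx)/f,(v-cy)/f,1]); e=np.array(c["eye"])
    return e+d*(z-e[2])/d[2]
def proj(c,p):
    f,cx,cy=K(c); q=R_(c).T@(np.array(p)-np.array(c["eye"])); return np.array([cx+f*q[0]/q[2],cy+f*q[1]/q[2]])
def snap(n,tag):
    import pickle
    c=bot.camera(n); cv2.imwrite(f"pics/{tag}.png",c["color"][...,::-1]); pickle.dump(c,open(f"{tag}.pkl","wb")); return c
def load(tag):
    import pickle; return pickle.load(open(f"{tag}.pkl","rb"))
def crop(tag,x0,y0,w,h,s):
    im=cv2.imread(f"pics/{tag}.png")[y0:y0+h,x0:x0+w]
    cv2.imwrite(f"pics/{tag}_c{x0}_{y0}.png",cv2.resize(im,None,fx=s,fy=s,interpolation=cv2.INTER_CUBIC))
E
python3 - <<'E'
from h import *
for n in("top","side"):
    c=snap(n,n+"0"); print(n,K(c),c["eye"],np.round(R_(c),3))
print(bot.get_obs())
E
```

```text
pics
top (np.float64(474.11640938036624), 318.35634135614714, 239.452045448988) [ 0.29501769 -0.0226506   1.02939735] [[ 0.014 -0.981  0.194]
 [-1.    -0.012  0.014]
 [-0.011 -0.194 -0.981]]
side (np.float64(445.4324561533271), 317.4329458413952, 225.28439025543764) [0.42853199 0.63428437 0.75024965] [[-0.999 -0.025  0.047]
 [-0.051  0.718 -0.695]
 [-0.016 -0.696 -0.718]]
{'time': 0.1, 'joint_positions': array([ 1.21316134,  0.57648501,  0.0248168 ,  1.43781488, -0.01500389,
        1.12899831, -0.05652095]), 'dq': array([ 1.88955451e-04, -1.18077839e-05, -2.21770979e-04, -1.15814046e-03,
        3.42055819e-04,  9.43888076e-04,  7.65873253e-04]), 'tau': array([ 6.36890050e-03, -7.67296600e+01,  2.25749843e+00, -2.86606568e+01,
        1.56746479e-02,  8.61435779e-03,  1.85812803e-05]), 'eef_pos': array([ 0.18245389, -0.64945522,  0.23050656]), 'tool_rot': array([ 9.90638715e-01,  1.36507722e-01, -1.32875553e-04, -7.49116548e-04]), 'ft_force': array([-0.53113383,  0.06999402, -0.41296051]), 'ft_torque': array([-0.04158323,  0.07695433,  0.01022364]), 'finger_gap': 0.08571893220498973}
```

View pics/top0.png

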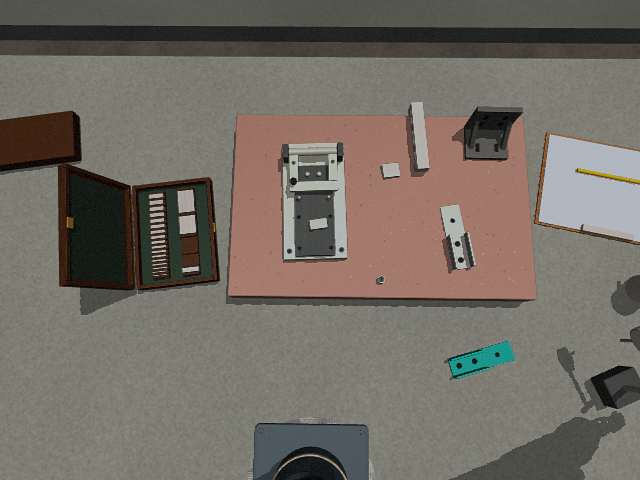

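View pics/side0.png

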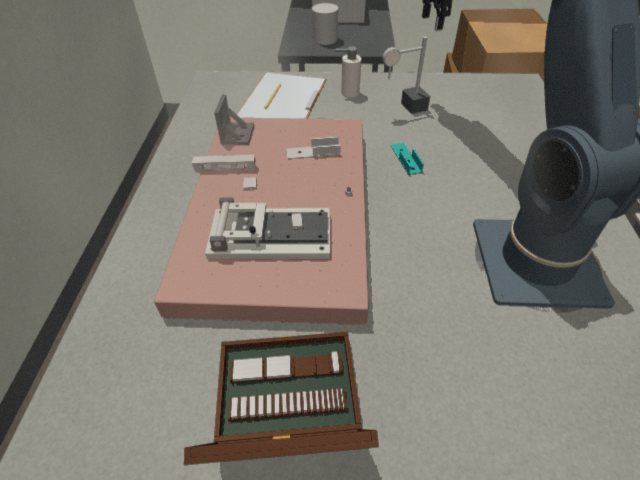

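```bash
python3 - <<'E'
from h import *
crop("top0",265,130,100,140,5)
crop("top0",120,170,110,130,5)
crop("top0",400,190,100,100,6)
crop("side0",205,330,160,110,5)
crop("side0",200,190,140,80,5)
crop("side0",270,130,90,40,8)
E
```

```text
(no output)
```

View pics/top0_c265_130.png

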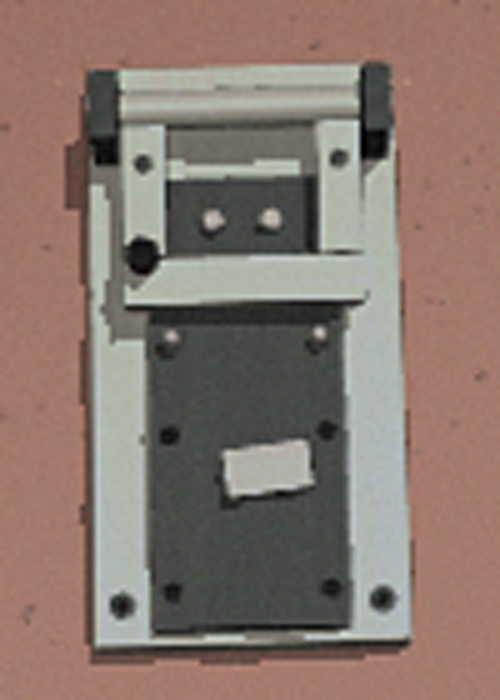

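View pics/top0_c120_170.png

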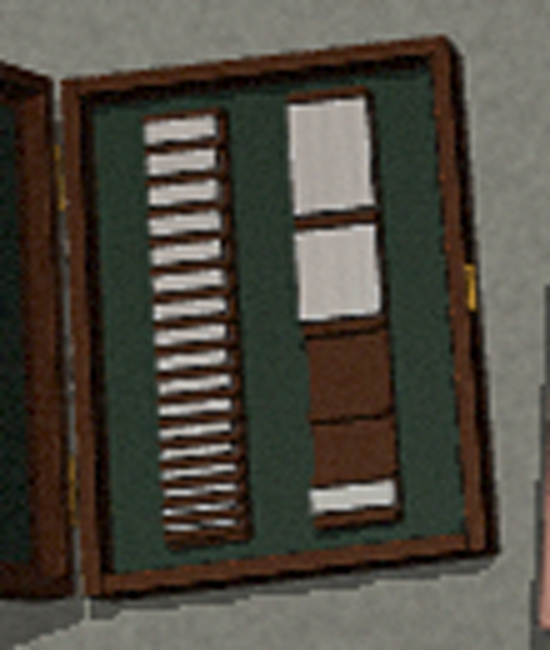

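View pics/top0_c400_190.png

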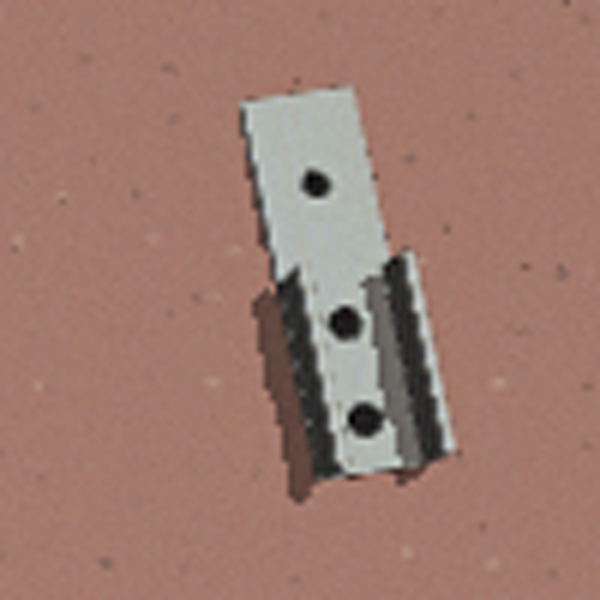

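View pics/side0_c205_330.png

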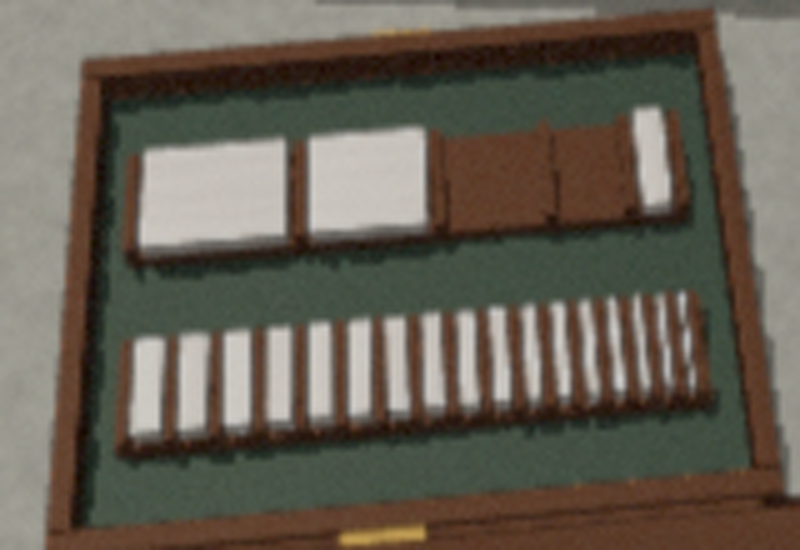

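View pics/side0_c200_190.png

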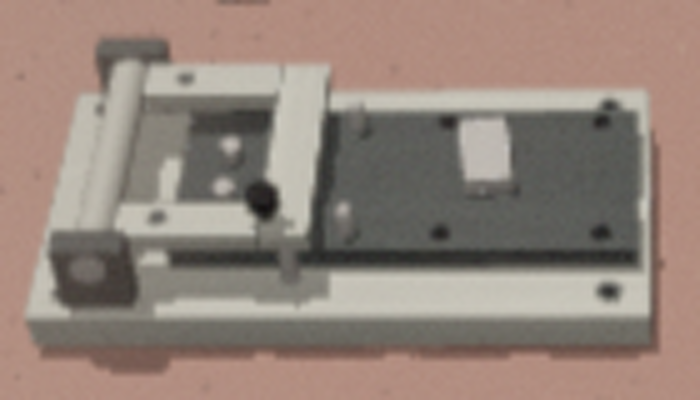

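View pics/side0_c270_130.png

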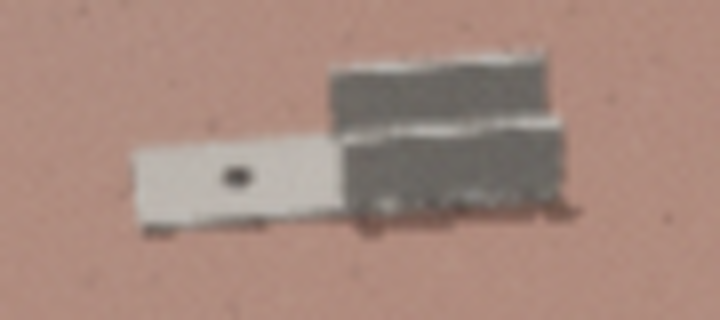

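```bash
cat > fit.py <<'E'
from h import *
from scipy.optimize import least_squares
T=load("top0");S=load("side0")
def fit(name,top,side,z0,x0,camoff=True):
    # entries: (model xyz mm, crop px, ) already full px
    def res(p,full=False):
        c,s=np.cos(p[2]),np.sin(p[2]); r=[]
        for cam,L in((T,top),(S,side)):
            for m,px in L:
                m=np.array(m)/1000; w=[p[0]+c*m[0]-s*m[1],p[1]+s*m[0]+c*m[1],z0+m[2]]
                r.append(proj(cam,w)-px)
        return np.array(r) if full else np.ravel(r)
    o=least_squares(res,x0,loss="soft_l1"); print(name,np.round(o.x,4)); print(np.round(res(o.x,True),1).tolist()); return o.x
def P(o,s,L): return [(m,np.array(px)/s+np.array(o)) for m,px in L]
if __name__=="__main__":
    ft=P((265,130),5,[((-12,30,13),(168,332)),((-12,-30,13),(320,327)),((39,12,7),(211,214)),((39,-12,7),(269,212)),((-130,40,0),(153,630)),((-130,-40,0),(351,625))])
    fs=P((200,190),5,[((-12,-30,13),(357,108)),((-12,30,13),(344,203)),((39,-12,7),(232,140)),((39,12,7),(223,180)),((-130,-40,0),(638,115)),((-130,40,0),(638,248)),((0,-49,18),(330,66))])
    fit("fix",ft,fs,.092,[.5,0,0]); fit("fixT",ft,[],.092,[.5,0,0]); fit("fixS",[],fs,.092,[.5,0,0])
    bt=P((265,130),5,[((10,17.5,9),(222,452)),((10,-17.5,9),(307,438)),((-10,-17.5,9),(314,485)),((-10,17.5,9),(229,498))])
    bs=P((200,190),5,[((10,-17.5,9),(460,120)),((-10,-17.5,9),(505,117)),((-10,17.5,9),(512,180)),((10,17.5,9),(467,183))])
    fit("blk",bt,bs,.092,[.5,0,0]);fit("blkT",bt,[],.092,[.5,0,0]);fit("blkS",[],bs,.092,[.5,0,0])
    kt=P((400,190),6,[((85,20,4),(243,103)),((85,-20,4),(354,88)),((20,20,30),(297,268)),((20,-20,30),(412,252)),((-50,-20,30),(457,452)),((-50,20,30),(340,471))])
    ks=P((270,130),8,[((85,-20,4),(132,152)),((85,20,4),(138,219)),((20,20,30),(342,142)),((-50,20,30),(563,127)),((20,-20,30),(330,66)),((-50,-20,30),(548,52))])
    fit("brk",kt,ks,.06,[.5,-.3,0]);fit("brkT",kt,[],.06,[.5,-.3,0]);fit("brkS",[],ks,.06,[.5,-.3,0])
    # case
    ct=P((120,170),5,[((115,86,30),(62,82)),((115,-86,30),(450,37)),((-115,-86,30),(497,552)),((-115,86,30),(88,598))])
    cs=P((205,330),5,[((115,-86,30),(84,60)),((-115,-86,30),(714,12)),])
    fit("case",ct,cs,0,[.4,.3,0]);fit("caseT",ct,[],0,[.4,.3,0])
    # row frame origin at centre of slot 20, z floor=.02 ; dividers: -12..-16,12..16
    rs=P((205,330),5,[((12,-17.5,7),(555,122)),((-12,-17.5,7),(623,116)),((12,17.5,7),(557,222)),((-12,17.5,7),(628,216))])
    fit("slotS",[],rs,.02,[.4,.3,0])
    rt=P((120,170),5,[((16,17.5,7),(306,411)),((16,-17.5,7),(391,405)),((-12,17.5,7),(311,484)),((-12,-17.5,7),(395,475))])
    fit("slotT",rt,[],.02,[.4,.3,0])
    for z,n,q in((.027,"rowends",[(288,95),(368,90),(313,516),(398,508)]),):
        for a in q: print(n,np.round(pix2z(T,a[0]/5+120,a[1]/5+170,z),4))
    for a in [(128,155),(128,255),(677,110),(688,205)]: print("S",np.round(pix2z(S,a[0]/5+205,a[1]/5+330,.027),4))
E
python3 fit.py
```

```text
fix [0.5798 0.0011 0.0364]
[[0.4, -0.1], [-0.4, 0.1], [0.3, 0.2], [0.4, 0.3], [-0.5, -1.1], [-0.2, -1.0], [-0.0, -1.0], [-0.0, 0.9], [-0.1, 0.7], [0.3, 1.1], [0.2, -1.4], [0.3, -0.0], [0.3, -0.6]]
fixT [0.5794 0.0014 0.0431]
[[0.3, 0.2], [-0.5, 0.3], [0.1, 0.5], [0.1, 0.5], [-0.2, -0.7], [0.2, -0.9]]
fixS [0.5803 0.0006 0.0221]
[[-0.0, -1.2], [-0.4, 0.7], [-0.1, 0.3], [0.0, 0.7], [0.3, -1.0], [-0.2, 0.4], [0.4, -0.8]]
blk [ 0.5122 -0.0092  0.1644]
[[-0.5, -0.7], [-0.3, -0.5], [-0.2, -0.3], [-0.4, -0.3], [0.2, -0.1], [0.8, -0.3], [0.9, -1.0], [0.1, -0.7]]
blkT [ 0.5113 -0.0099  0.17  ]
[[-0.2, -0.2], [0.0, -0.1], [0.2, 0.1], [-0.0, 0.2]]
blkS [ 0.5132 -0.0076  0.1572]
[[-0.2, 0.4], [0.3, 0.2], [0.3, -0.4], [-0.5, -0.2]]
brk [ 0.4787 -0.2968  0.1556]
[[-0.4, -0.6], [-0.1, -0.7], [-0.1, -0.6], [0.2, -0.7], [-0.2, -0.0], [-0.5, -0.4], [0.5, -0.7], [0.7, 0.3], [0.6, -0.5], [0.9, -0.7], [0.6, -0.3], [0.5, -0.5]]
brkT [ 0.4777 -0.2972  0.1581]
[[-0.3, -0.1], [-0.0, -0.2], [0.0, -0.1], [0.4, -0.2], [0.1, 0.4], [-0.2, 0.2]]
brkS [ 0.4802 -0.2949  0.1435]
[[-0.1, -0.5], [-0.1, 0.5], [-0.1, -0.1], [0.2, -0.1], [0.0, 0.1], [0.1, 0.0]]
case [0.5061 0.3031 0.1426]
[[-0.5, -0.2], [-0.6, -1.0], [-1.0, -1.2], [-0.1, 0.1], [0.6, -1.0], [1.0, -2.7]]
caseT [0.5048 0.3018 0.1374]
[[0.3, 0.1], [0.2, -0.3], [-0.7, -0.4], [0.1, 0.5]]
slotS [0.4487 0.2688 0.0873]
[[-0.1, 0.3], [-0.1, 0.9], [0.2, -0.9], [0.0, -0.3]]
slotT [0.446  0.2653 0.1147]
[[0.5, 1.0], [-0.2, 0.5], [0.1, -0.8], [-0.4, -0.6]]
rowends [0.6033 0.3038 0.027 ]
rowends [0.606  0.2685 0.027 ]
rowends [0.4166 0.2796 0.027 ]
rowends [0.4205 0.2435 0.027 ]
S [0.6109 0.2707 0.027 ]
S [0.6041 0.3069 0.027 ]
S [0.4191 0.2454 0.027 ]
S [0.4148 0.2808 0.027 ]
```

```bash
cat > go.py <<'E'
import sys
from h import *
from scipy.spatial.transform import Rotation as S
o=bot.get_obs(); R=S.from_quat(o["tool_rot"]).as_matrix(); p=o["eef_pos"]
x,y,z,yaw=map(float,sys.argv[1:5])
d=R.T@(np.array([x,y,z])-p)/.025; cy=np.arctan2(R[1,0],R[0,0]); sp=-(yaw-cy)
sp=(sp+np.pi/2)%np.pi-np.pi/2
print("t",round(o["time"],2),"pos",np.round(p,4),"yaw",round(cy,4),"F",np.round(o["ft_force"],1),"gap",round(o["finger_gap"],4))
print("tilt",np.round(R[:,2],3),"shift",np.round(d,3),"spin",round(sp,3),"dist mm",np.linalg.norm(d)*25)
E
python3 go.py .5122 -.0088 .20 .164
```

```text
t 0.1 pos [ 0.1825 -0.6495  0.2305] yaw 0.2739 F [-0.5  0.1 -0.4] gap 0.0857
tilt [-0.     0.001 -1.   ] shift [ 19.629 -21.102   1.251] spin 0.11 dist mm 721.1811598981595
```

```bash
python3 -m pendant '[[[0.06,1.1,-1.2,0,0.05],[0.06,2.2,-2.4,0,0.11],[0.06,3.3,-3.6,0,0.11],[0.06,4.4,-4.8,0,0.11],[0.06,5.5,-6.0,0,0.11],[0.06,6.6,-7.2,0,0.11],[0.06,7.7,-8.4,0,0.11],[0.06,8.8,-9.5,0,0.11]]]'; python3 go.py .5122 -.0088 .20 .164
```

```text
time: 0.77
eef_pos: [0.3303, -0.3594, 0.2312]
tool_rot: [0.997, 0.082, -0.0, -0.0]
ft_force: [1.5, -0.6, -0.5]
finger_gap: 0.0455
t 0.77 pos [ 0.3303 -0.3594  0.2312] yaw 0.1639 F [ 1.5 -0.6 -0.5] gap 0.0455
tilt [-0.  0. -1.] shift [  9.466 -12.65    1.251] spin -0.0 dist mm 396.2279961395255
```

```bash
python3 go.py .5122 -.0088 .20 .164
```

```text
t 0.77 pos [ 0.3303 -0.3594  0.2312] yaw 0.1639 F [ 1.5 -0.6 -0.5] gap 0.0455
tilt [-0.  0. -1.] shift [  9.466 -12.65    1.251] spin -0.0 dist mm 396.2279961395255
```

```bash
python3 -m pendant '[[[0.06,1,-1.3,0,0],[0.06,2,-2.6,0,0],[0.06,3,-3.9,0,0],[0.06,4,-5.2,0,0],[0.06,5,-6.5,0,0],[0.06,6,-7.8,0,0],[0.06,7,-9.1,0,0],[0.06,7.8,-10.4,0,0]]]'; python3 -m pendant '[[[0.06,0.9,-1.2,0.3,0],[0.06,1.67,-2.25,1.0,0],[0.06,1.67,-2.25,1.8,0],[0.06,1.67,-2.25,2.4,0],[0.06,1.67,-2.25,2.4,0],[0.06,1.67,-2.25,2.4,0],[0.06,1.67,-2.25,2.4,0],[0.06,1.67,-2.25,2.4,0]]]'; python3 go.py .5122 -.0088 .12 .164; python3 - <<'E'
from h import *
for n in("top","side"): snap(n,n+"1")
crop("top1",240,120,140,140,5)
crop("side1",200,150,160,110,5)
E
```

```text
time: 1.43
eef_pos: [0.4811, -0.0712, 0.2313]
tool_rot: [0.997, 0.082, 0.0, -0.0]
ft_force: [0.9, -1.6, 0.3]
finger_gap: 0.0453
time: 2.1
eef_pos: [0.5126, -0.0116, 0.1724]
tool_rot: [0.997, 0.081, 0.001, 0.0]
ft_force: [0.9, 0.2, -1.0]
finger_gap: 0.0455
t 2.1 pos [ 0.5126 -0.0116  0.1724] yaw 0.1629 F [ 0.9  0.2 -1. ] gap 0.0455
tilt [ 0.002 -0.    -1.   ] shift [-0.003 -0.112  2.095] spin -0.001 dist mm 52.45084749364545
```

View pics/top1_c240_120.png

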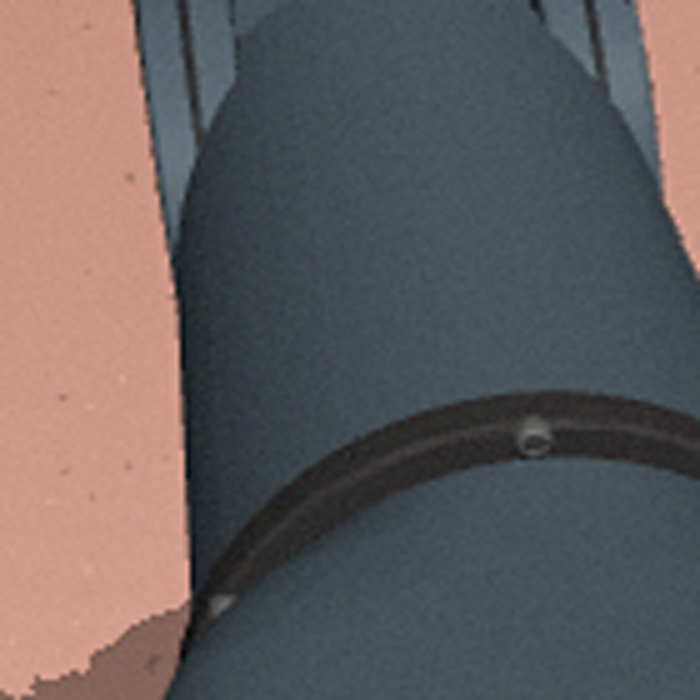

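View pics/side1_c200_150.png

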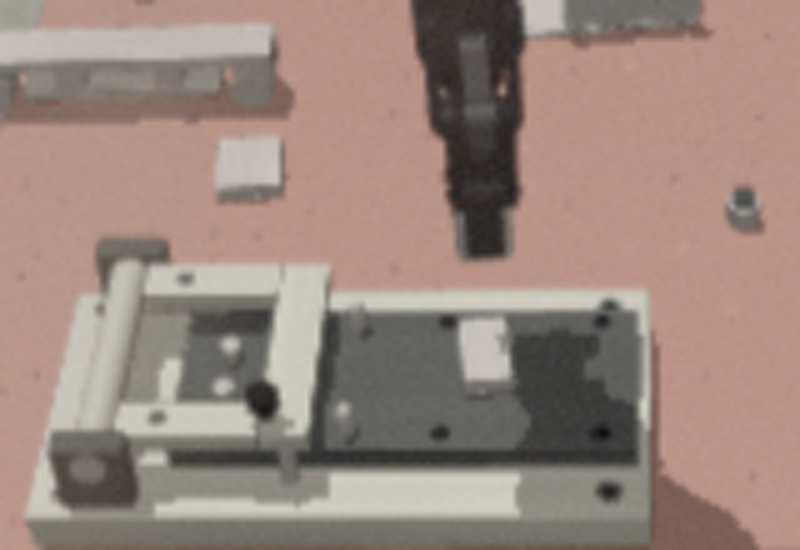

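```bash
python3 -m pendant '[[[0.06,0,-0.11,0.5,0],[0.06,0,-0.11,1.1,0],[0.06,0,-0.11,1.7,0],[0.06,0,-0.11,2.2,0],[0.06,0,-0.11,2.7,0],[0.06,0,-0.11,2.9,0],[0.06,0,-0.11,2.9,0],[0.06,0,-0.11,2.9,0]]]'; python3 go.py .5122 -.0088 .094 .164; python3 - <<'E'
from h import *
for n in("side",): snap(n,n+"2")
crop("side2",240,170,120,80,6)
E
```

```text
time: 2.87
eef_pos: [0.5119, -0.0085, 0.0993]
tool_rot: [0.997, 0.082, 0.0, 0.0]
ft_force: [0.9, 0.0, -0.2]
finger_gap: 0.0449
t 2.87 pos [ 0.5119 -0.0085  0.0993] yaw 0.1635 F [ 0.9  0.  -0.2] gap 0.0449
tilt [ 0.  0. -1.] shift [0.009 0.014 0.212] spin -0.001 dist mm 5.321824069093069
```

View pics/side2_c240_170.png

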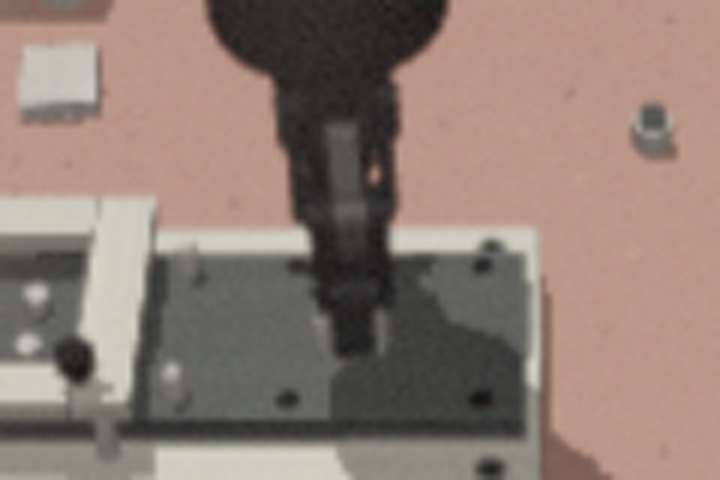

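```bash
python3 -m pendant '[[[0.06,0,0,0.1,0],[0.06,0,0,0.16,0],[0.06,0,0,0.2,0],[0.06,0,0,0.2,0],[-0.5,0,0,0.2,0],[-0.5,0,0,0.2,0],[-0.5,0,0,0.2,0],[-0.5,0,0,0.2,0]]]';python3 -m pendant '[[[-0.5,0,0,0,0],[-0.5,0,0,0,0],[-0.5,0,0,0,0],[-0.5,0,0,0,0],[-0.5,0,0,0,0],[-0.5,0,0,-0.05,0],[-0.5,0,0,-0.1,0],[-0.5,0,0,-0.2,0]]]'; python3 go.py .4495 .2663 .15 .137
```

```text
time: 3.58
eef_pos: [0.5117, -0.0084, 0.0943]
tool_rot: [0.997, 0.082, 0.0, 0.0]
ft_force: [-1.3, -0.1, 6.8]
finger_gap: 0.0328
time: 4.25
eef_pos: [0.5115, -0.0084, 0.0988]
tool_rot: [0.997, 0.082, -0.0, -0.0]
ft_force: [0.5, 0.3, -0.4]
finger_gap: 0.0326
t 4.25 pos [ 0.5115 -0.0084  0.0988] yaw 0.1639 F [ 0.5  0.3 -0.4] gap 0.0326
tilt [-0.  0. -1.] shift [ -0.657 -11.244  -2.047] spin 0.027 dist mm 286.205186632769
```

```bash
python3 -m pendant '[[[-0.5,0,-0.1,-0.7,0],[-0.5,0,-0.6,-1.4,0.01],[-0.5,-0.1,-1.8,-1.8,0.02],[-0.5,-0.2,-3.1,-2.04,0.027],[-0.5,-0.3,-4.5,-2.04,0.027],[-0.5,-0.4,-6,-2.04,0.027],[-0.5,-0.45,-7.5,-2.04,0.027],[-0.5,-0.5,-9,-2.04,0.027]]]';python3 -m pendant '[[[-0.5,-0.05,-0.8,0,0],[-0.5,-0.1,-1.6,0,0],[-0.5,-0.15,-2.2,0.6,0],[-0.5,-0.15,-2.2,1.3,0],[-0.5,-0.15,-2.2,2,0],[-0.5,-0.15,-2.2,2.4,0],[-0.5,-0.15,-2.2,2.4,0],[-0.5,-0.15,-2.2,2.4,0]]]'; python3 go.py .4495 .2663 .05 .137; python3 - <<'E'
from h import *
for n in("top","side"): snap(n,n+"3")
E
```

```text
time: 4.92
eef_pos: [0.462, 0.2131, 0.1501]
tool_rot: [0.998, 0.068, 0.0, -0.0]
ft_force: [0.8, 0.2, 0.0]
finger_gap: 0.0331
time: 5.58
eef_pos: [0.4514, 0.2653, 0.0898]
tool_rot: [0.998, 0.068, -0.0, 0.0]
ft_force: [0.6, 0.2, -0.6]
finger_gap: 0.0329
t 5.58 pos [0.4514 0.2653 0.0898] yaw 0.1364 F [ 0.6  0.2 -0.6] gap 0.0329
tilt [-0.001 -0.001 -1.   ] shift [-0.067 -0.052  1.591] spin -0.001 dist mm 39.829415006333825
```

View pics/side3.png

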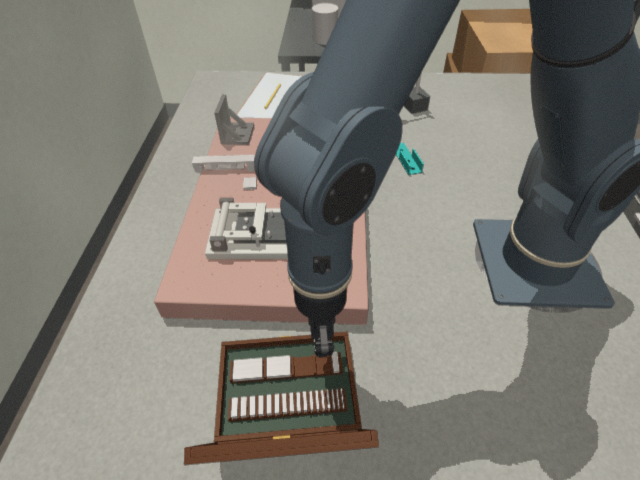

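View pics/top3.png

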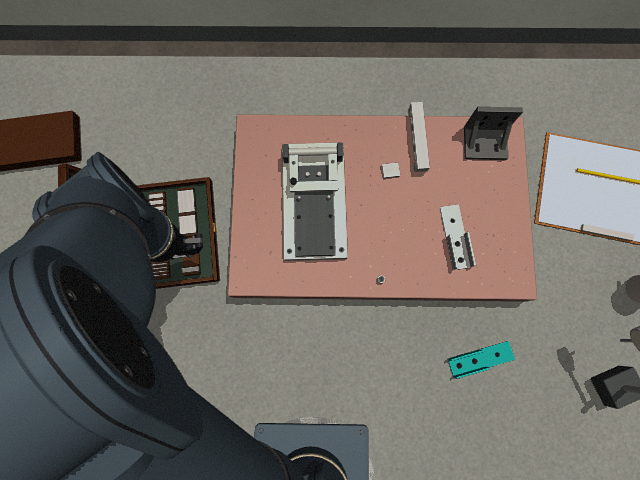

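```bash
python3 -m pendant '[[[-0.5,-0.07,-0.05,0.4,0],[-0.5,-0.07,-0.05,0.8,0],[-0.5,-0.07,-0.05,1.2,0],[-0.5,-0.07,-0.05,1.6,0],[-0.5,-0.07,-0.05,1.9,0],[-0.5,-0.07,-0.05,2.1,0],[-0.5,-0.07,-0.05,2.1,0],[-0.5,-0.07,-0.05,2.1,0]]]'; python3 go.py .4495 .2663 .0223 .137; python3 - <<'E'
from h import *
for n in("top","side"): snap(n,n+"4")
crop("side4",270,310,100,90,7)
crop("top4",140,190,80,90,7)
E
```

```text
time: 6.35
eef_pos: [0.4494, 0.2665, 0.037]
tool_rot: [0.998, 0.068, -0.0, 0.0]
ft_force: [0.2, -0.0, -0.3]
finger_gap: 0.0324
t 6.35 pos [0.4494 0.2665 0.037 ] yaw 0.1369 F [ 0.2 -0.  -0.3] gap 0.0324
tilt [-0.001 -0.    -1.   ] shift [0.003 0.007 0.588] spin -0.0 dist mm 14.710552158140514
```

View pics/side4_c270_310.png

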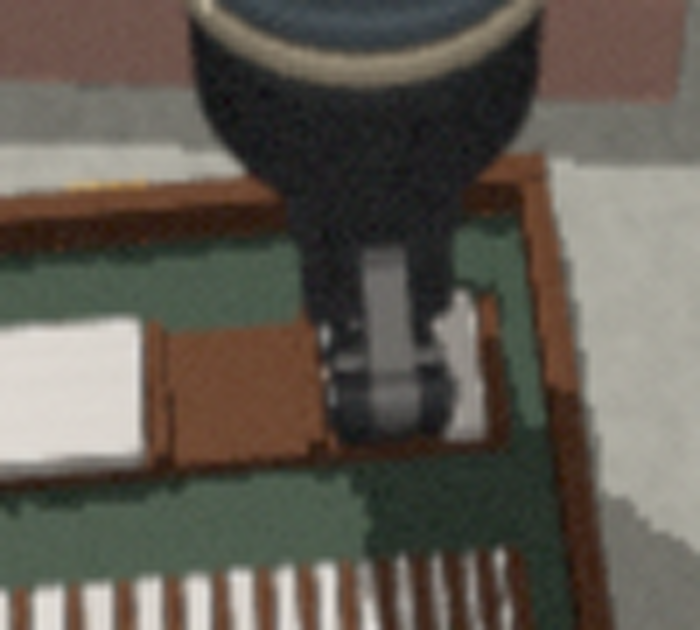

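View pics/top4_c140_190.png

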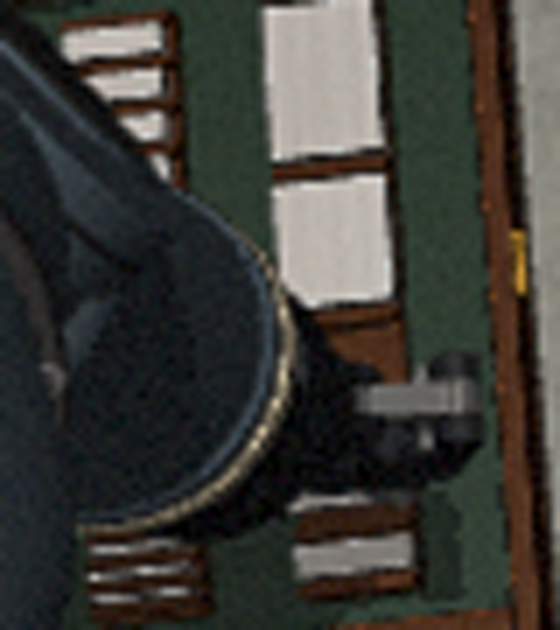

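```bash
python3 - <<'E'
from h import *
T=load("top4");S=load("side4")
c,s=np.cos(.137),np.sin(.137)
def W(x,y,z,o=(.4494,.2665)): return [o[0]+c*x-s*y,o[1]+s*x+c*y,z]
for z in(.0347,.0437):
  for x,y in((-.010,.0175),(-.010,-.0175),(.010,.0175),(.010,-.0175)):
    print(z,x,y,"top",np.round((proj(T,W(x,y,z))-[140,190])*7),"side",np.round((proj(S,W(x,y,z))-[270,310])*7))
for z in (.04,.055): print("finger near",z,(proj(S,W(0,.0245,z))-[270,310])*7,"far top",(proj(T,W(0,-.03,z+.02))-[140,190])*7)
print("slot corners div top @ current est")
for x,y in((12,17.5),(12,-17.5),(-12,17.5),(-12,-17.5)): print(x,y,"top",np.round((proj(T,W(x/1000,y/1000,.027,(.4495,.2663)))-[140,190])*7),"side",np.round((proj(S,W(x/1000,y/1000,.027,(.4495,.2663)))-[270,310])*7))
E
```

```text
0.0347 -0.01 0.0175 top [286. 512.] side [417. 415.]
0.0347 -0.01 -0.0175 top [401. 498.] side [402. 284.]
0.0347 0.01 0.0175 top [282. 447.] side [335. 423.]
0.0347 0.01 -0.0175 top [396. 433.] side [323. 291.]
0.0437 -0.01 0.0175 top [277. 508.] side [417. 398.]
0.0437 -0.01 -0.0175 top [393. 493.] side [402. 266.]
0.0437 0.01 0.0175 top [273. 443.] side [335. 405.]
0.0437 0.01 -0.0175 top [388. 428.] side [322. 273.]
finger near 0.04 [378.77421866 436.0201023 ] far top [418.0644916  446.83669274]
finger near 0.055 [378.44810306 406.95474273] far top [404.91270259 438.39099933]
slot corners div top @ current est
12 17.5 top [289. 445.] side [327. 437.]
12 -17.5 top [403. 431.] side [315. 306.]
-12 17.5 top [295. 522.] side [425. 428.]
-12 -17.5 top [409. 508.] side [410. 298.]
```

```bash
python3 - <<'E'
from h import *
S=load("side0")
def W(p,yaw,x,y,z): 
    c,s=np.cos(yaw),np.sin(yaw); return [p[0]+c*x-s*y,p[1]+s*x+c*y,p[2]+z]
for z in(0,.004,.01): 
  print("s1 obs 484,255:",(proj(S,W((.5126,-.0116,.1724),.163,0,.023,z))-[200,150])*5)
  print("s2 obs 353,350:",(proj(S,W((.5119,-.0085,.0993),.1635,0,.023,z))-[240,170])*6)
  for xx in (-.011,.011):print("   pad edges", (proj(S,W((.5119,-.0085,.0993),.1635,xx,.023,z))-[240,170])*6,(proj(S,W((.4494,.2665,.037),.137,xx,.018,z))-[270,310])*7,(proj(S,W((.4494,.2665,.037),.137,xx,.03,z))-[270,310])*7)
E
python3 - <<'E'
import sys; sys.path.insert(0,'.')
import os; os.chdir('.')
from h import *
crop("side4",305,340,45,40,16)
crop("top4",175,230,35,50,14)
E
```

```text
s1 obs 484,255: [484.08154154 253.07835333]
s2 obs 353,350: [352.88461539 349.36677908]
   pad edges [385.34035392 346.36251308] [421.38148889 412.38579043] [426.68329544 459.31057356]
   pad edges [320.37582458 352.37595588] [331.05495639 420.42509179] [335.35691548 467.50664029]
s1 obs 484,255: [483.56561993 245.35492634]
s2 obs 353,350: [352.3384489  341.14658441]
   pad edges [384.8982428  338.13945673] [421.45862264 404.70025217] [426.78172004 451.71991629]
   pad edges [319.72526246 344.15864327] [330.78752045 412.75932047] [335.10308502 459.93671238]
s1 obs 484,255: [482.78515652 233.67126728]
s2 obs 353,350: [351.51262408 328.71733271]
   pad edges [384.22975808 325.70595949] [421.5754318  393.06149149] [426.93078737 440.22361396]
   pad edges [318.74158095 331.73366787] [330.38251759 401.15033699] [334.71864503 448.47164651]
```

View pics/side4_c305_340.png

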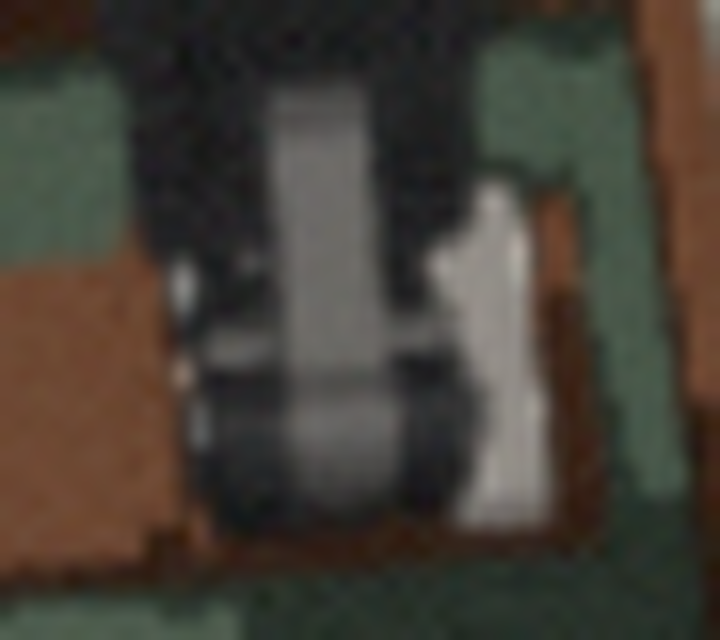

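View pics/top4_c175_230.png

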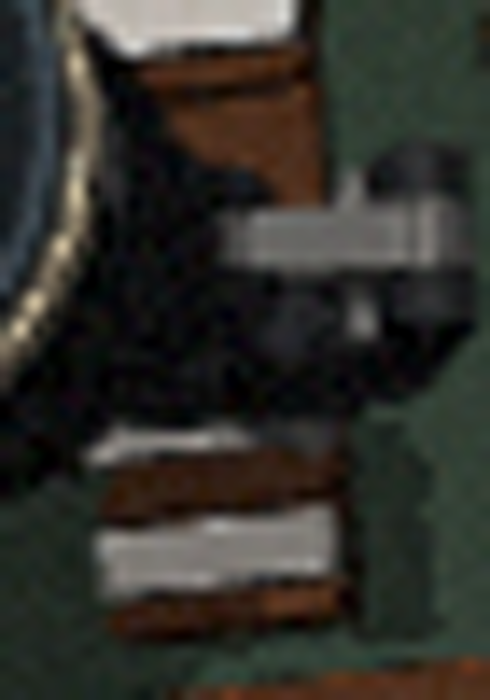

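```bash
python3 - <<'E'
from h import *
T=load("top4")
def w(a,z,o=(175,230),s=14): return pix2z(T,a[0]/s+o[0],a[1]/s+o[1],z)
u=np.array([np.cos(.137),np.sin(.137)])
for z in(.0347,): print("blk -x bottom",[round(w(a,z)[:2]@u,4) for a in((90,465),(170,452),(250,440))])
print("10blk +x,-x top",[round(w(a,.029)[:2]@u,4) for a in((98,540),(335,512),(105,597),(335,570))])
print("rowend top",[round(w(a,.027)[:2]@u,4) for a in((112,632),(345,602))])
T=load("top0")
for n,a,z in(("40 -x",(300,320),.029),("40 -x",(382,313),.029),("40 +x",(296,231),.029),("40 +x",(377,224),.029),("50-x",(293,212),.029),("50 +x",(288,105),.029),("10+x",(310,490),.029),("10+x",(395,480),.029)):
  print(n,round(w(a,z,(120,170),5)[:2]@u,4))
S=load("side0");T=S
for n,a,z in(("40 -x",(428,228),.029),("40 +x",(308,238),.029),("40 +x",(308,140),.029),("50-x",(287,238),.029),("50 +x",(140,248),.029),("10+x",(640,213),.029),("10+x",(632,110),.029),("10-x",(670,210),.029)):
  print("S",n,round(w(a,z,(205,330),5)[:2]@u,4))
print(np.array([.4494,.2665])@u)
E
```

```text
blk -x bottom [np.float64(0.4713), np.float64(0.4718), np.float64(0.4721)]
10blk +x,-x top [np.float64(0.4606), np.float64(0.4605), np.float64(0.4518), np.float64(0.4516)]
rowend top [np.float64(0.4466), np.float64(0.4468)]
40 -x 0.5365
40 -x 0.5351
40 +x 0.5763
40 +x 0.575
50-x 0.585
50 +x 0.6339
10+x 0.4619
10+x 0.4617
S 40 -x 0.5385
S 40 +x 0.5792
S 40 +x 0.579
S 50-x 0.5863
S 50 +x 0.636
S 10+x 0.4661
S 10+x 0.4647
S 10-x 0.4558
0.48158559413489566
```

```bash
python3 -m pendant '[[[-0.5,-0.04,0,0,0],[-0.5,-0.04,0,0.1,0],[-0.5,-0.04,0,0.2,0],[-0.5,-0.04,0,0.3,0],[-0.5,-0.04,0,0.4,0],[-0.5,-0.04,0,0.42,0],[-0.5,-0.04,0,0.42,0],[-0.5,-0.04,0,0.42,0]]]'; python3 go.py .4486 .2663 .0223 .137; python3 - <<'E'
from h import *
for n in("top","side"): snap(n,n+"5")
crop("side5",305,340,45,40,16)
crop("top5",175,230,35,50,14)
E
```

```text
time: 7.12
eef_pos: [0.4485, 0.2664, 0.0267]
tool_rot: [0.998, 0.068, -0.0, 0.0]
ft_force: [-0.4, -0.6, -0.6]
finger_gap: 0.0325
t 7.12 pos [0.4485 0.2664 0.0267] yaw 0.1368 F [-0.4 -0.6 -0.6] gap 0.0325
tilt [-0. -0. -1.] shift [0.003 0.003 0.177] spin -0.0 dist mm 4.425388128938971
```

View pics/side5_c305_340.png

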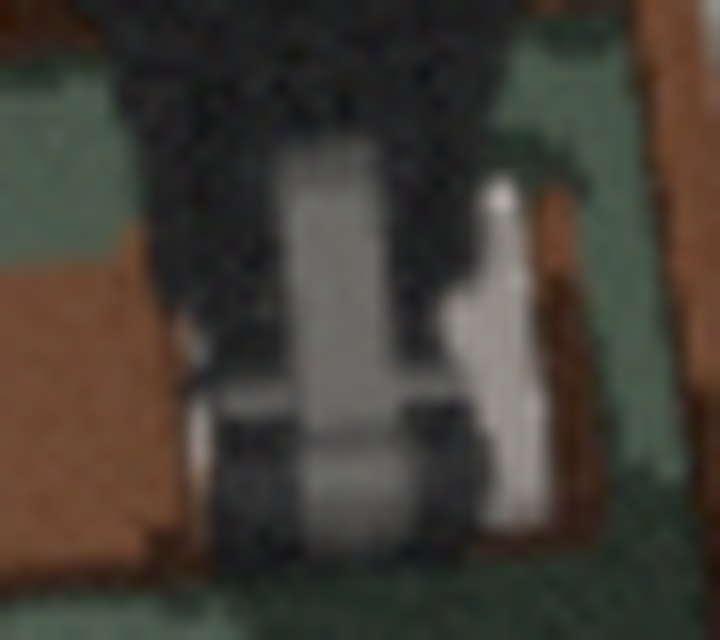

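View pics/top5_c175_230.png

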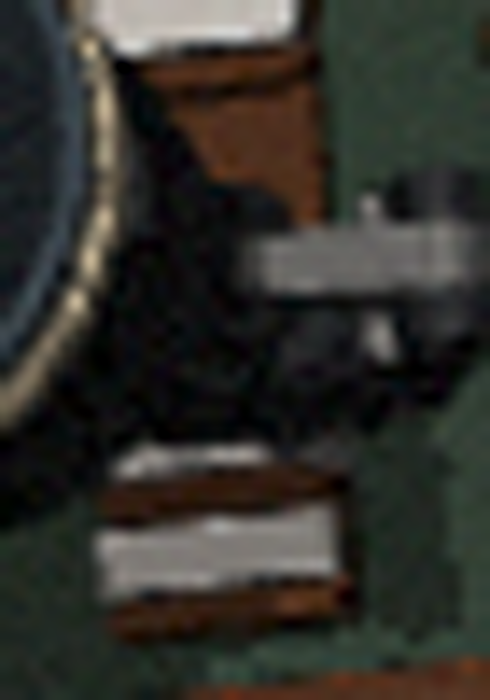

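```bash
python3 -m pendant '[[[-0.5,0,0,0.06,0],[-0.5,0,0,0.12,0],[-0.5,0,0,0.16,0],[-0.5,0,0,0.17,0],[-0.5,0,0,0.17,0],[-0.5,0,0,0.17,0],[-0.5,0,0,0.17,0],[-0.5,0,0,0.17,0]]]'; python3 go.py .4486 .2663 .0223 .137; 
```

```text
time: 7.88
eef_pos: [0.4486, 0.2662, 0.0226]
tool_rot: [0.998, 0.068, 0.0, 0.0]
ft_force: [1.1, -1.3, 1.1]
finger_gap: 0.033
t 7.88 pos [0.4486 0.2662 0.0226] yaw 0.1367 F [ 1.1 -1.3  1.1] gap 0.033
tilt [ 0. -0. -1.] shift [ 0.001 -0.002  0.011] spin -0.0 dist mm 0.2878194376345918
```

Light floor contact; release, then rise.

```bash
python3 -m pendant '[[[-0.1,0,0,0,0],[0.0,0,0,0,0],[0.06,0,0,0,0],[0.06,0,0,0,0],[0.06,0,0,0,0],[0.06,0,0,-0.2,0],[0.06,0,0,-0.6,0],[0.06,0,0,-1.2,0]]]'; python3 -m pendant '[[[0.06,0,0,-1,0],[0.06,0,0.3,-2.2,0],[0.06,0,1.2,-3.4,0],[0.06,0,2.4,-4.5,0],[0.06,0,3.8,-5,0],[0.06,0,5.2,-5.2,0],[0.06,0,6.6,-5.2,0],[0.06,0,8,-5.2,0]]]'; python3 go.py .4787 -.2968 .2 .1556; python3 - <<'E'
from h import *
for n in("top","side"): snap(n,n+"6")
crop("side6",205,330,160,110,5)
crop("top6",140,190,80,100,6)
E
```

```text
time: 8.55
eef_pos: [0.4479, 0.2661, 0.0527]
tool_rot: [0.998, 0.068, -0.001, 0.0]
ft_force: [-0.6, 0.7, -0.6]
finger_gap: 0.0453
time: 9.22
eef_pos: [0.476, 0.0667, 0.1843]
tool_rot: [0.998, 0.068, 0.001, -0.0]
ft_force: [0.5, -0.1, 0.3]
finger_gap: 0.0451
t 9.22 pos [0.476  0.0667 0.1843] yaw 0.137 F [ 0.5 -0.1  0.3] gap 0.0451
tilt [ 0.002  0.    -1.   ] shift [-1.878 14.42  -0.635] spin -0.019 dist mm 363.89512691633945
```

View pics/side6_c205_330.png

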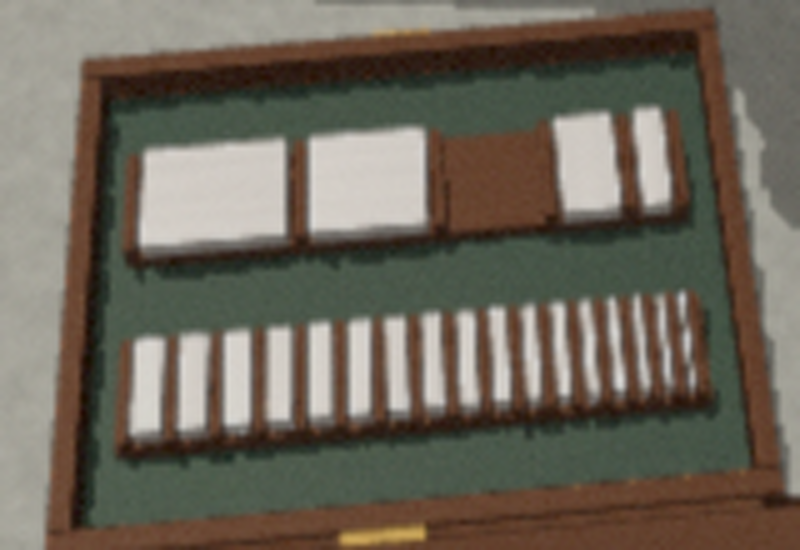

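View pics/top6_c140_190.png

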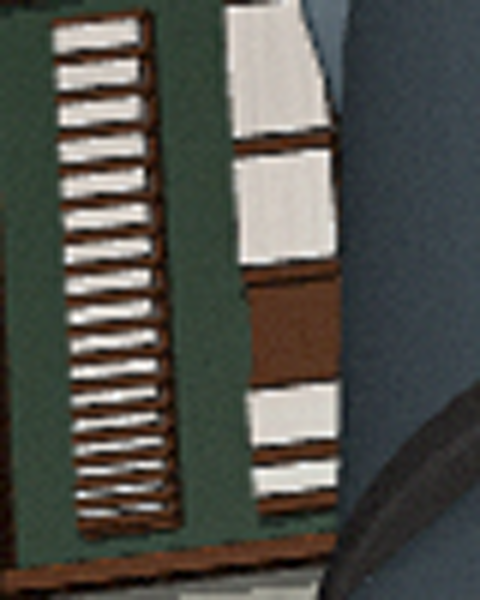

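```bash
python3 -m pendant '[[[0.3,-0.2,1.4,-0.6,0],[0.3,-0.4,2.9,-0.6,-0.02],[0.3,-0.6,4.4,-0.6,-0.02],[0.3,-0.8,5.9,-0.6,-0.02],[0.3,-1.0,7.4,-0.6,-0.02],[0.3,-1.2,8.9,-0.6,-0.02],[0.3,-1.35,10.4,-0.6,-0.02],[0.3,-1.5,11.9,-0.6,-0.02]]]';  python3 go.py .4787 -.2968 .11 .1556
```

```text
time: 9.98
eef_pos: [0.479, -0.233, 0.1985]
tool_rot: [0.997, 0.078, 0.0, 0.0]
ft_force: [0.7, 0.4, 0.1]
finger_gap: 0.0556
t 9.98 pos [ 0.479  -0.233   0.1985] yaw 0.1571 F [0.7 0.4 0.1] gap 0.0556
tilt [ 0.001  0.    -1.   ] shift [-0.414  2.52   3.542] spin 0.001 dist mm 109.16684155625825
```

```bash
python3 -m pendant '[[[0.3,-0.2,1,0.3,0],[0.3,-0.4,2,1,0],[0.3,-0.41,2.52,1.8,0],[0.3,-0.41,2.52,2.6,0],[0.3,-0.41,2.52,3.1,0],[0.3,-0.41,2.52,3.5,0],[0.3,-0.41,2.52,3.5,0],[0.3,-0.41,2.52,3.5,0]]]';  python3 go.py .4787 -.2968 .11 .1556;python3 - <<'E'
from h import *
for n in("top","side"): snap(n,n+"7")
crop("side7",270,100,100,80,7)
crop("top7",390,180,110,110,6)
E
```

```text
time: 10.65
eef_pos: [0.4792, -0.2949, 0.1105]
tool_rot: [0.997, 0.079, -0.0, -0.0]
ft_force: [-0.6, 0.3, 0.5]
finger_gap: 0.0553
t 10.65 pos [ 0.4792 -0.2949  0.1105] yaw 0.1574 F [-0.6  0.3  0.5] gap 0.0553
tilt [-0.  0. -1.] shift [-0.03   0.071  0.018] spin 0.002 dist mm 1.9792313174258729
```

View pics/side7_c270_100.png

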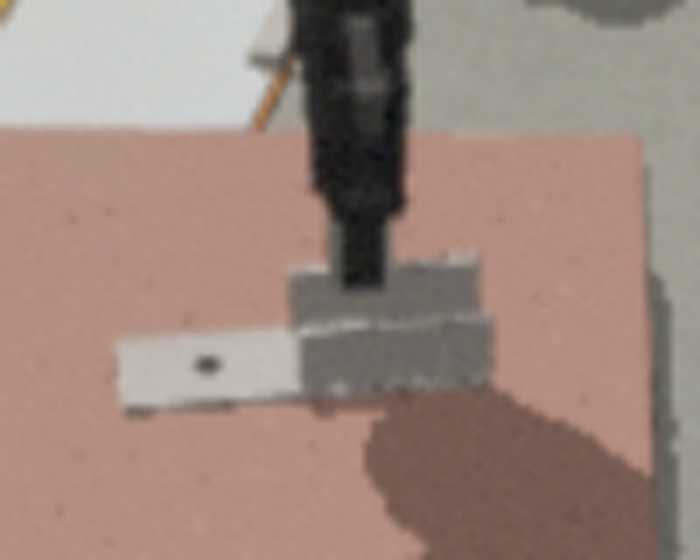

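View pics/top7_c390_180.png

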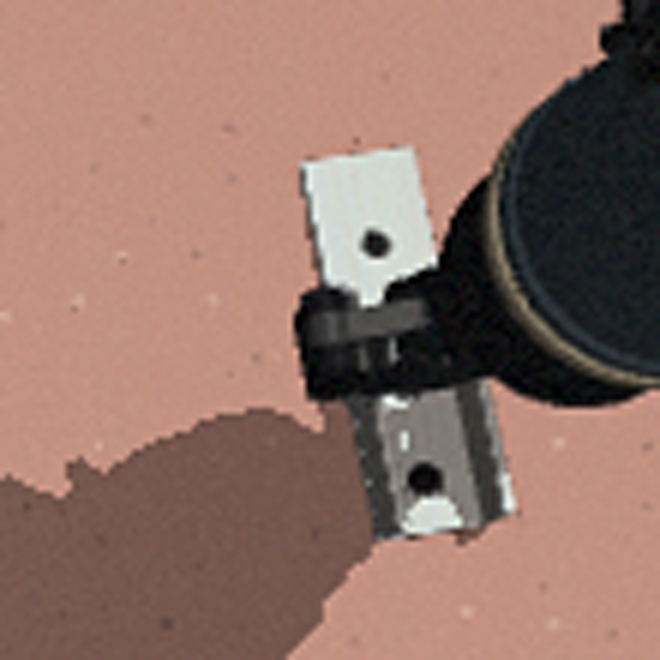

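```bash
python3 -m pendant '[[[0.3,-0.02,0.07,0.3,0],[0.3,-0.02,0.07,0.7,0],[0.3,-0.02,0.07,1.1,0],[0.3,-0.02,0.07,1.5,0],[0.3,-0.02,0.07,1.72,0],[0.3,-0.02,0.07,1.8,0],[0.3,-0.02,0.07,1.82,0],[0.3,-0.02,0.07,1.82,0]]]';  python3 go.py .4787 -.2968 .065 .1556;python3 - <<'E'
from h import *
for n in("side",): snap(n,n+"8")
crop("side8",270,100,100,80,7)
E
```

```text
time: 11.42
eef_pos: [0.4787, -0.2972, 0.0644]
tool_rot: [0.997, 0.078, -0.0, -0.0]
ft_force: [0.2, -0.5, -0.5]
finger_gap: 0.056
t 11.42 pos [ 0.4787 -0.2972  0.0644] yaw 0.1567 F [ 0.2 -0.5 -0.5] gap 0.056
tilt [-0.  0. -1.] shift [ 0.003 -0.015 -0.025] spin 0.001 dist mm 0.7318138221691078
```

View pics/side8_c270_100.png

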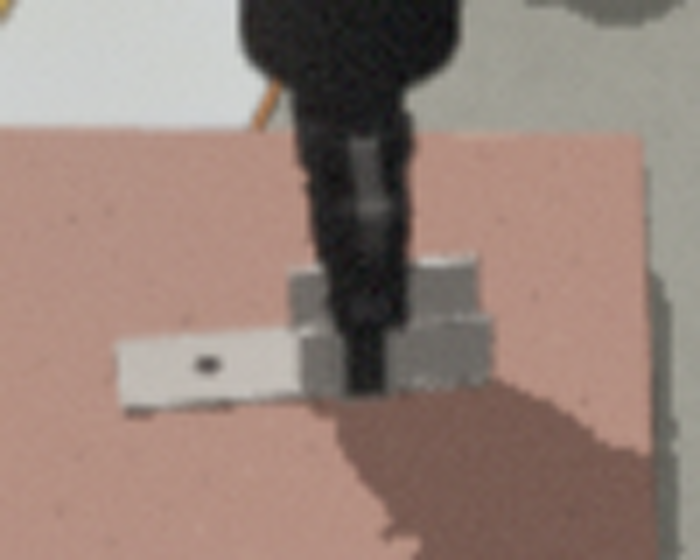

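```bash
python3 -m pendant '[[[-0.4,0,0,0,0],[-0.4,0,0,0,0],[-0.4,0,0,0,0],[-0.4,0,0,0,0],[-0.4,0,0,0,0],[-0.4,0,0,0,0],[-0.4,0,0,0,0],[-0.4,0,0,0,0]]]';  python3 go.py .4787 -.2968 .20 .1556;python3 - <<'E'
from h import *
for n in("side","top"): snap(n,n+"9")
crop("side9",270,100,100,80,7)
crop("top9",390,180,110,110,6)
E
```

```text
time: 12.13
eef_pos: [0.479, -0.2974, 0.0652]
tool_rot: [0.997, 0.078, 0.0, 0.0]
ft_force: [-0.7, 0.4, 6.3]
finger_gap: 0.0391
t 12.13 pos [ 0.479  -0.2974  0.0652] yaw 0.1567 F [-0.7  0.4  6.3] gap 0.0391
tilt [ 0.001 -0.001 -1.   ] shift [-5.000e-03 -2.200e-02 -5.391e+00] spin 0.001 dist mm 134.78182887302458
```

View pics/side9_c270_100.png

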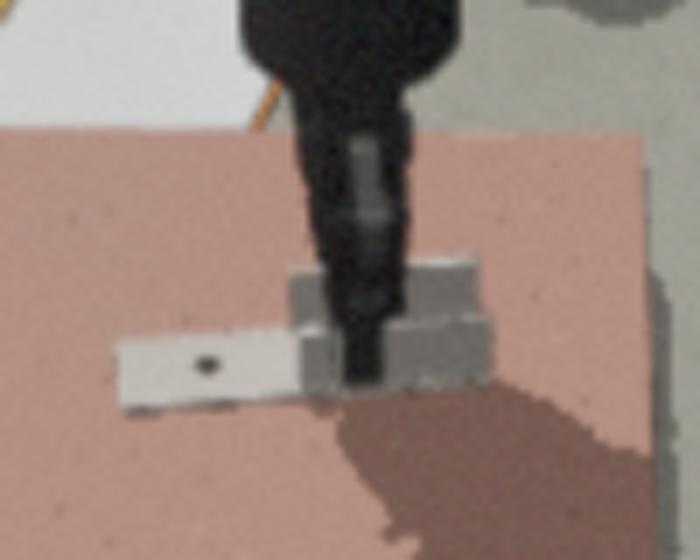

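View pics/top9_c390_180.png

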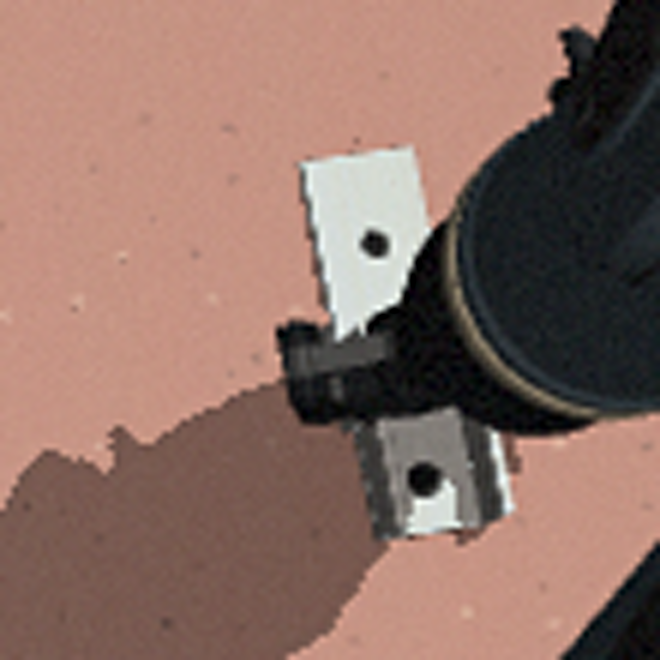

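```bash
python3 -m pendant '[[[-0.4,0,0,-0.3,0],[-0.4,0,0,-0.8,0],[-0.4,0,0,-1.6,0],[-0.4,0,0,-2.4,0],[-0.4,0,0,-3.2,0],[-0.4,0,0,-3.4,0],[-0.4,0,0,-3.4,0],[-0.4,0,0,-3.4,0]]]';  python3 go.py .4589 -.0033 .15 .036
```

```text
time: 12.9
eef_pos: [0.4783, -0.297, 0.149]
tool_rot: [0.997, 0.078, -0.0, -0.0]
ft_force: [-0.8, 0.8, -2.8]
finger_gap: 0.039
t 12.9 pos [ 0.4783 -0.297   0.149 ] yaw 0.1568 F [-0.8  0.8 -2.8] gap 0.039
tilt [-0.  0. -1.] shift [  1.067 -11.726  -0.035] spin 0.121 dist mm 294.35801010236503
```

```bash
python3 -m pendant '[[[-0.4,0.1,-0.9,0,0.02],[-0.4,0.2,-2.2,0,0.04],[-0.4,0.35,-3.6,0,0.06],[-0.4,0.45,-5,0,0.08],[-0.4,0.6,-6.4,0,0.1],[-0.4,0.75,-7.8,0,0.121],[-0.4,0.85,-9.2,0,0.121],[-0.4,0.95,-10.4,0,0.121]]]'; python3 -m pendant '[[[-0.4,-0.05,-0.8,0,0],[-0.4,-0.05,-1.2,0,0],[-0.4,-0.05,-1.33,0,0],[-0.4,-0.05,-1.33,0.3,0],[-0.4,-0.05,-1.33,0.7,0],[-0.4,-0.05,-1.33,0.7,0],[-0.4,-0.05,-1.33,0.7,0],[-0.4,-0.05,-1.33,0.7,0]]]'; python3 go.py .4589 -.0033 .11 .036;python3 - <<'E'
from h import *
for n in("side","top"): snap(n,n+"10")
crop("side10",200,150,160,110,5)
crop("top10",250,120,130,140,5)
E
```

```text
time: 13.57
eef_pos: [0.4602, -0.0343, 0.1483]
tool_rot: [1.0, 0.018, -0.001, -0.0]
ft_force: [0.7, -0.1, -3.0]
finger_gap: 0.0387
time: 14.23
eef_pos: [0.4591, -0.0046, 0.1319]
tool_rot: [1.0, 0.017, -0.0, 0.0]
ft_force: [-0.0, -0.5, -1.7]
finger_gap: 0.0388
t 14.23 pos [ 0.4591 -0.0046  0.1319] yaw 0.034 F [-0.  -0.5 -1.7] gap 0.0388
tilt [-0. -0. -1.] shift [-0.008 -0.054  0.876] spin -0.002 dist mm 21.942359081526256
```

View pics/side10_c200_150.png

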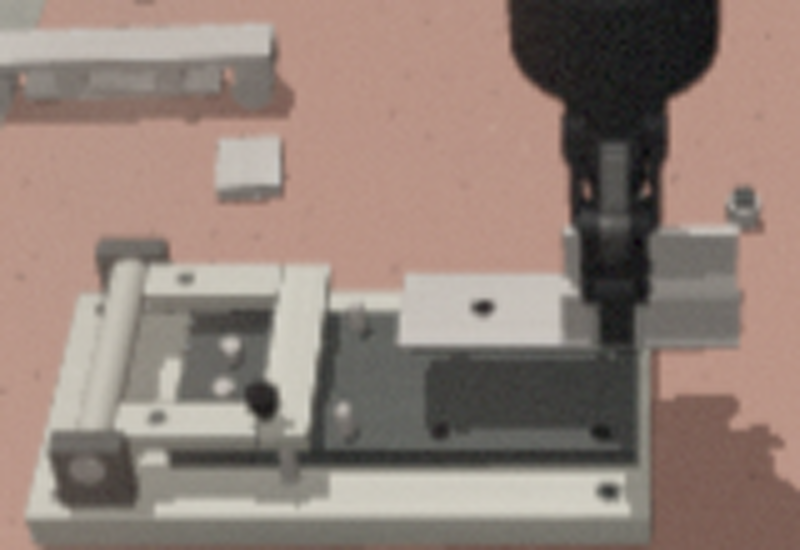

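View pics/top10_c250_120.png

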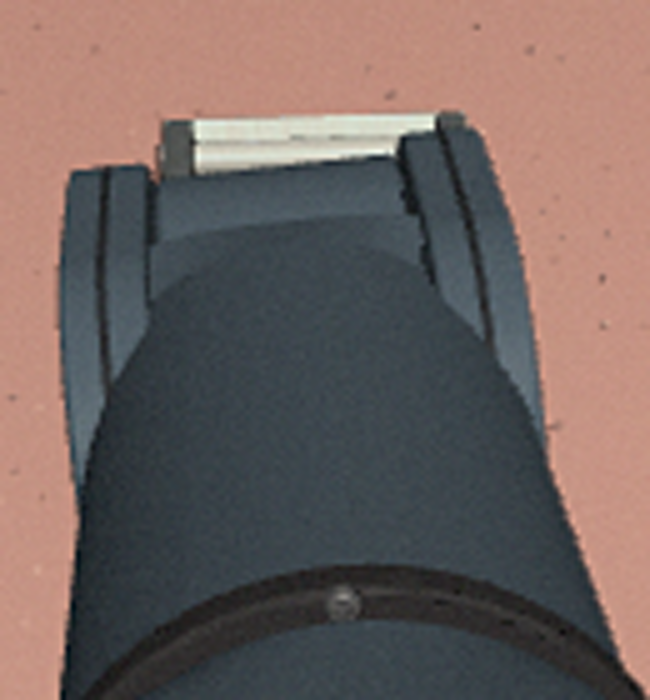

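```bash
python3 - <<'E'
from h import *
S=load("side10"); c,s=np.cos(.035),np.sin(.035)
for n,m,o in(("nose far",(85,-20,4),(405,275)),("nose near",(85,20,4),(400,338)),("rear near top",(-50,20,30),(740,290)),("rear far top",(-50,-20,30),(738,230)),("rear near bottom",(-50,20,0),(740,345)),("hole? ",(50,0,4),(483,307)),("front near bottom",(85,20,0),(400,347))):
  m=np.array(m)/1000; w=[.4591+c*m[0]-s*m[1],-.0046+s*m[0]+c*m[1],.1267+m[2]]
  print(n,np.round((proj(S,w)-[200,150])*5),o)
E
```

```text
nose far [408. 272.] (405, 275)
nose near [401. 341.] (400, 338)
rear near top [746. 294.] (740, 290)
rear far top [742. 224.] (738, 230)
rear near bottom [743. 349.] (740, 345)
hole?  [492. 306.] (483, 307)
front near bottom [401. 349.] (400, 347)
```

```bash
python3 -m pendant '[[[-0.4,0,-0.05,0.3,0],[-0.4,0,-0.05,0.6,0],[-0.4,0,-0.05,0.9,0],[-0.4,0,-0.05,1.15,0],[-0.4,0,-0.05,1.28,0],[-0.4,0,-0.05,1.33,0],[-0.4,0,-0.05,1.33,0],[-0.4,0,-0.05,1.33,0]]]'; python3 go.py .4589 -.0033 .0972 .036;python3 - <<'E'
from h import *
for n in("side",): snap(n,n+"11")
crop("side11",200,170,140,90,5)
E
```

```text
time: 15.0
eef_pos: [0.4592, -0.0022, 0.0988]
tool_rot: [1.0, 0.018, -0.0, -0.0]
ft_force: [1.1, -0.7, -2.9]
finger_gap: 0.0385
t 15.0 pos [ 0.4592 -0.0022  0.0988] yaw 0.0358 F [ 1.1 -0.7 -2.9] gap 0.0385
tilt [-0.  0. -1.] shift [-0.012  0.042  0.064] spin -0.0 dist mm 1.950286840226141
```

View pics/side11_c200_170.png

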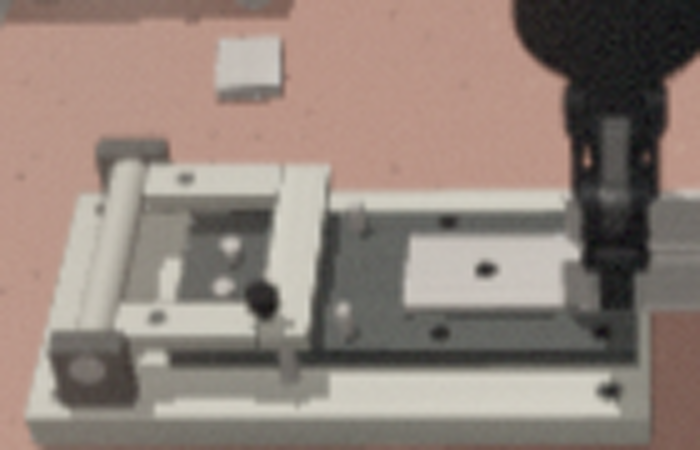

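```bash
python3 -m pendant '[[[-0.4,0.1,0.04,0.02,0],[-0.4,0.25,0.04,0.02,0],[-0.4,0.45,0.04,0.02,0],[-0.4,0.65,0.04,0.02,0],[-0.4,0.85,0.04,0.02,0],[-0.4,1,0.04,0.02,0],[-0.4,1,0.04,0.02,0],[-0.4,1,0.04,0.02,0]]]'; python3 go.py .5288 -.0007 .0972 .036;python3 - <<'E'
from h import *
for n in("side",): snap(n,n+"12")
crop("side12",225,190,90,70,8)
E
```

```text
time: 15.72
eef_pos: [0.4843, -0.0023, 0.0982]
tool_rot: [1.0, 0.018, -0.0, -0.0]
ft_force: [0.4, -0.6, -2.6]
finger_gap: 0.0391
t 15.72 pos [ 0.4843 -0.0023  0.0982] yaw 0.0358 F [ 0.4 -0.6 -2.6] gap 0.0391
tilt [-0.  0. -1.] shift [ 1.783 -0.     0.04 ] spin -0.0 dist mm 44.586399415848135
```

View pics/side12_c225_190.png

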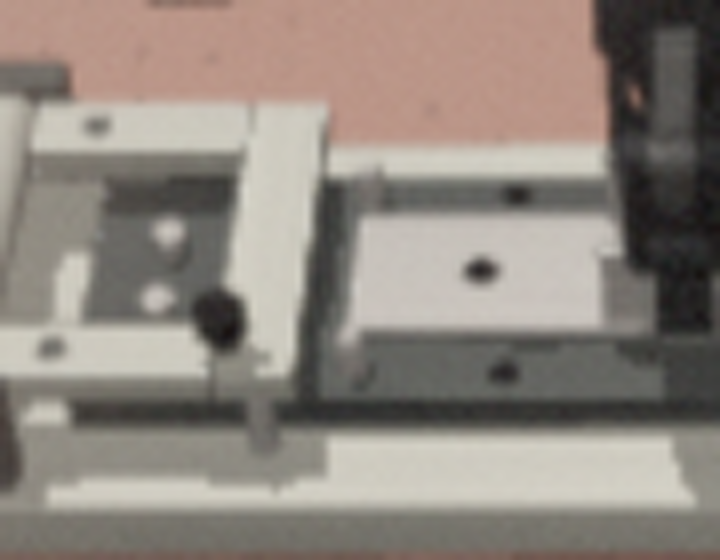

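```bash
python3 -m pendant '[[[-0.4,0.1,-0.03,0.02,0],[-0.4,0.25,-0.03,0.02,0],[-0.4,0.45,-0.03,0.02,0],[-0.4,0.65,-0.03,0.02,0],[-0.4,0.85,-0.03,0.02,0],[-0.4,1,-0.03,0.02,0],[-0.4,1,-0.03,0.02,0],[-0.4,1,-0.03,0.02,0]]]'; python3 go.py .5288 -.0007 .0972 .036;python3 - <<'E'
from h import *
for n in("side",): snap(n,n+"13")
crop("side13",225,190,90,70,8)
E
```

```text
time: 16.43
eef_pos: [0.5092, -0.0007, 0.0977]
tool_rot: [1.0, 0.018, -0.0, -0.0]
ft_force: [-0.8, 0.8, -2.8]
finger_gap: 0.0391
t 16.43 pos [ 0.5092 -0.0007  0.0977] yaw 0.0358 F [-0.8  0.8 -2.8] gap 0.0391
tilt [-0.  0. -1.] shift [0.784 0.029 0.019] spin -0.0 dist mm 19.615849382047443
```

View pics/side13_c225_190.png

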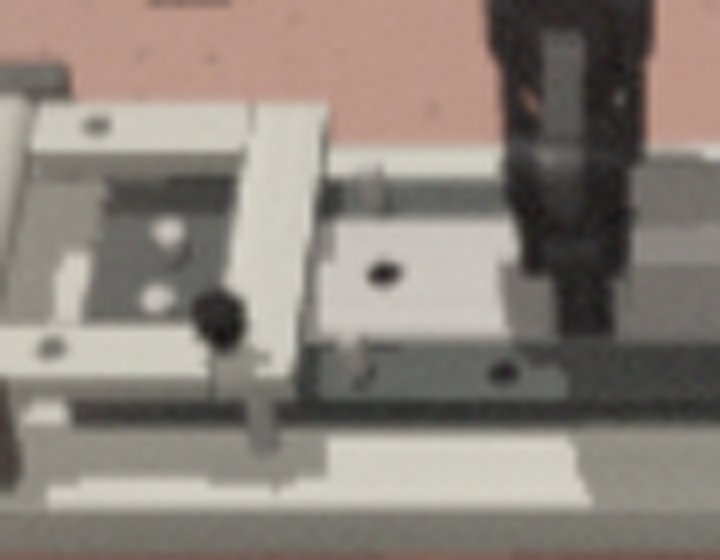

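```bash
python3 -m pendant '[[[-0.4,0.1,0,0.02,0],[-0.4,0.2,0,0.02,0],[-0.4,0.32,0,0.02,0],[-0.4,0.44,0,0.02,0],[-0.4,0.54,0,0.02,0],[-0.4,0.6,0,0.02,0],[-0.4,0.64,0,0.02,0],[-0.4,0.64,0,0.02,0]]]'; python3 go.py .5288 -.0007 .0972 .036;python3 - <<'E'
from h import *
for n in("side",): snap(n,n+"14")
crop("side14",225,190,90,70,8)
E
```

```text
time: 17.15
eef_pos: [0.5253, -0.0001, 0.0973]
tool_rot: [1.0, 0.018, 0.0, -0.0]
ft_force: [0.3, -0.5, -4.0]
finger_gap: 0.0387
t 17.15 pos [ 5.253e-01 -1.000e-04  9.730e-02] yaw 0.0357 F [ 0.3 -0.5 -4. ] gap 0.0387
tilt [ 0.  0. -1.] shift [0.14  0.028 0.003] spin -0.0 dist mm 3.5714529701614866
```

View pics/side14_c225_190.png

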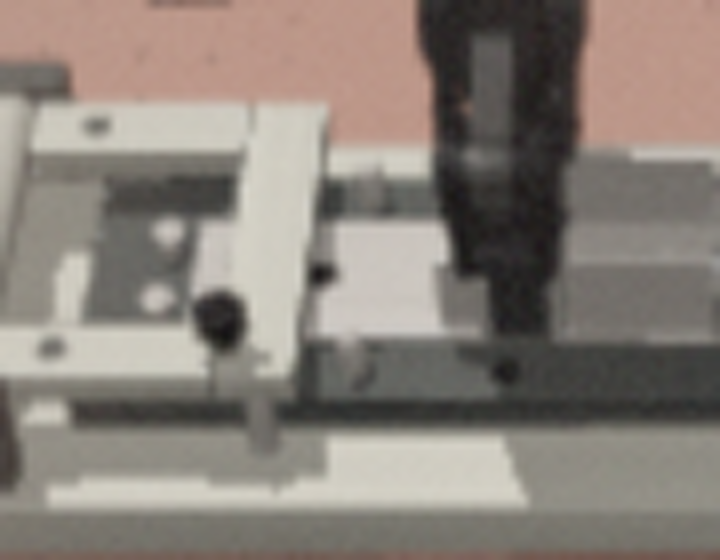

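```bash
python3 -m pendant '[[[-0.4,0.05,0,0,0],[-0.4,0.09,0,0,0],[-0.4,0.12,0,0,0],[-0.4,0.14,0,0,0],[-0.4,0.16,0,0,0],[-0.4,0.16,0,0,0],[-0.4,0.16,0,0,0],[-0.4,0.16,0,0,0]]]'; python3 go.py .5288 -.0007 .0972 .036;python3 - <<'E'
from h import *
for n in("side",): snap(n,n+"15")
crop("side15",225,190,90,70,8)
E
```

```text
time: 17.87
eef_pos: [0.529, 0.0, 0.0973]
tool_rot: [1.0, 0.018, -0.0, -0.0]
ft_force: [-0.6, 0.2, -2.8]
finger_gap: 0.0392
t 17.87 pos [0.529  0.     0.0973] yaw 0.0358 F [-0.6  0.2 -2.8] gap 0.0392
tilt [-0.  0. -1.] shift [-0.008  0.029  0.003] spin -0.0 dist mm 0.7593075717277628
```

View pics/side15_c225_190.png

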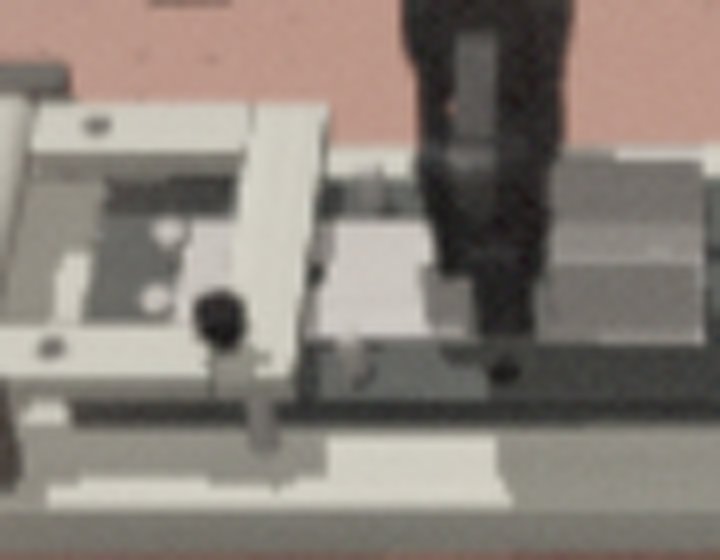

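```bash
python3 -m pendant '[[[-0.4,0.02,0,0,0],[-0.4,0.03,0,0,0],[-0.4,0.04,0,0,0],[-0.4,0.05,0,0,0],[-0.4,0.06,0,0,0],[-0.4,0.06,0,0,0],[-0.4,0.06,0,0,0],[-0.4,0.06,0,0,0]]]'; python3 go.py .5288 -.0007 .0972 .036
```

```text
time: 18.58
eef_pos: [0.5291, 0.0, 0.0972]
tool_rot: [1.0, 0.018, -0.001, 0.0]
ft_force: [-7.3, -0.0, 3.0]
finger_gap: 0.0391
t 18.58 pos [0.5291 0.     0.0972] yaw 0.0358 F [-7.3 -0.   3. ] gap 0.0391
tilt [-0.003 -0.    -1.   ] shift [-0.013  0.029  0.001] spin -0.0 dist mm 0.7901345945463205
```

```bash
python3 -m pendant '[[[-0.4,-0.02,0,0.03,0],[-0.4,-0.03,0,0.06,0],[-0.4,-0.03,0,0.09,0],[-0.4,-0.03,0,0.1,0],[-0.4,-0.03,0,0.1,0],[-0.4,-0.03,0,0.1,0],[-0.4,-0.03,0,0.1,0],[-0.4,-0.03,0,0.1,0]]]'; python3 go.py .5288 -.0007 .0972 .036
```

```text
time: 19.25
eef_pos: [0.5291, 0.0, 0.0971]
tool_rot: [1.0, 0.018, 0.0, 0.0]
ft_force: [-14.5, 0.5, 33.9]
finger_gap: 0.0391
t 19.25 pos [0.5291 0.     0.0971] yaw 0.0357 F [-14.5   0.5  33.9] gap 0.0391
tilt [ 0. -0. -1.] shift [-0.015  0.028 -0.004] spin -0.0 dist mm 0.7872899759198441
```

```bash
python3 -m pendant '[[[-0.4,-0.03,0,-0.03,0],[-0.4,-0.03,0,-0.03,0],[-0.4,-0.03,0,-0.03,0],[-0.4,-0.03,0,-0.03,0],[-0.4,-0.03,0,-0.03,0],[-0.4,-0.03,0,-0.03,0],[-0.4,-0.03,0,-0.03,0],[-0.4,-0.03,0,-0.03,0]]]'; python3 go.py .5288 -.0007 .0972 .036;  python3 -m pendant '[[[-0.4,0,0,0,0],[-0.4,0,0,0,0],[-0.4,0,0,0,0],[-0.4,0,0,0,0],[-0.4,0,0,0,0],[-0.4,0,0,0,0],[-0.4,0,0,0,0],[-0.4,0,0,0,0]]]'; python3 - <<'E'
from h import *
for n in("side","top"): snap(n,n+"16")
crop("side16",225,190,90,70,8)
E
```

```text
time: 19.92
eef_pos: [0.5291, 0.0, 0.0972]
tool_rot: [1.0, 0.018, 0.001, 0.0]
ft_force: [-8.7, -0.0, 20.9]
finger_gap: 0.0387
t 19.92 pos [0.5291 0.     0.0972] yaw 0.0357 F [-8.7 -0.  20.9] gap 0.0387
tilt [ 0.001  0.    -1.   ] shift [-0.014  0.028 -0.002] spin -0.0 dist mm 0.7800490951341102
time: 20.58
eef_pos: [0.5291, -0.0, 0.0972]
tool_rot: [1.0, 0.018, 0.001, -0.0]
ft_force: [-8.5, -0.5, 21.0]
finger_gap: 0.0391
```

View pics/side16_c225_190.png

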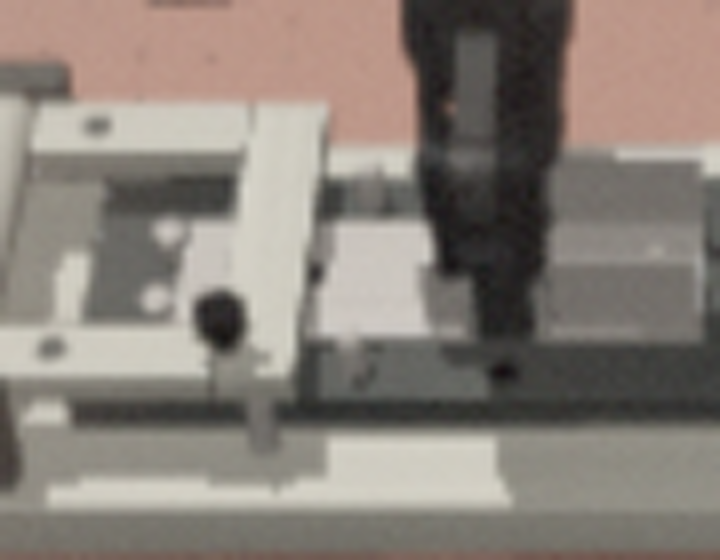

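View pics/side16.png

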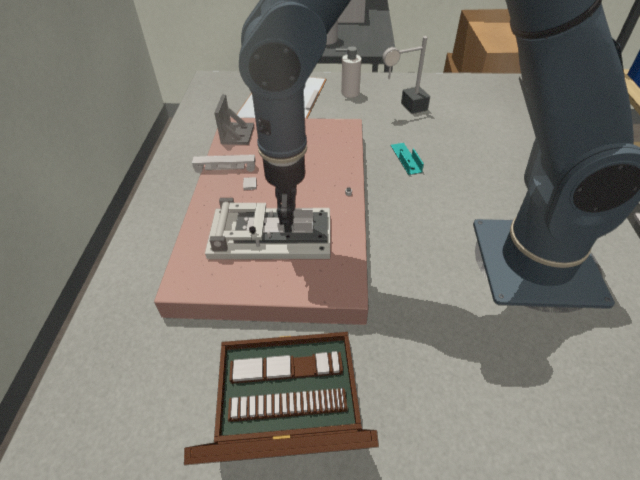

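View pics/top16.png

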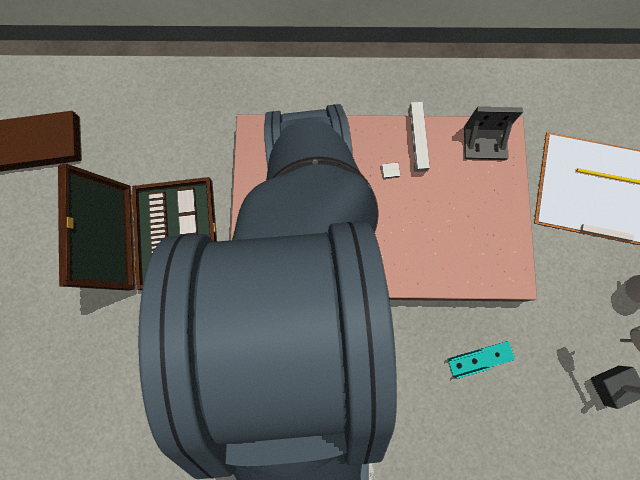

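```bash
python3 - <<'E'
from h import *
print(bot.job_done()); o=bot.get_obs(); print(o["time"],o["eef_pos"],o["ft_force"],o["finger_gap"])
E
```

```text
the job is handed in; nothing more can be done
None
the job is handed in; nothing more can be done
```

The gauge block is back in its slot and let go. The bracket is under the flap against the end stop, still gripped and pressed down. I handed the job in after the last reading at 20.6 s of the 64 s. Handing in gives no verdict, so the state below comes from my own checks.

- **Block:** both cameras showed it lying flat between the dividers of its own slot, level with its neighbours. It seems to sit a little toward the +x divider, which the slot's clearance limits to about 2 mm.
- **Bracket:** it met the stop at a TCP x of 0.529 m, and the nose touches the dowels in the picture. The fingers are stopped on it at 39 mm. The last reading, steady over two calls, was about 21 N down and 8.5 N against the stop. Fingertip height in the pictures suggests the load goes through the bracket and not the fingertips, but I could not measure that directly.
- **Flap:** it looks unchanged in the side pictures taken before and after the insertion.
- **Bystanders:** the sine bar, angle plate and 30 mm block look unmoved in both views. The button does too, but only the side view shows it, because the arm hid it from above.

Two checks did not agree closely:
- **Camera positions:** the two cameras differed by 2–3 mm on position and 0.02 rad on the fixture's direction, so I used averages and shifted by small amounts. One picture showed the tongue about 1.5 mm off the pins' centre line, and I moved it about that far back; the allowance is 7 mm.
- **Press:** the first press reached 34 N, so I eased it to 21 N.

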